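# Rinse the under-counter brewer from its console

## Robot

A 6-joint arm with a two-finger parallel gripper is mounted at the origin on the work surface. World frame = base frame: x ahead of the robot, y to its left, z up, the work surface at z = 0. Lengths are in mm, angles in rad, forces in N, time in s.
With the tool pointing down it reaches from about 350 to 875 mm from the base axis. Payload 4.2 kg.
Tool frame: the origin (TCP) lies midway between the tips of the shut fingers; the grasp point (between the pads) lies 19 mm behind it; z points along the fingers, y is the line along which they close (so a half turn about z gives the same grasp; the last joint's range is limited). The gripper opens to 85 mm and grips with 20 to 120 N. Pads are 22 mm wide; open, the fingers measure 114 mm over their backs; the gripper's body (76 mm by 85 mm) begins 54 mm behind the grasp point. The pads swing forward as they close: fully open they stand 13 mm farther back than shut.
Start: joints at [1.391, 0.385, 0.008, 0, -1.194, -0.259], TCP at [265.5, 565.782, 231.312] pointing down, gripper open.
Joint ranges: [-3.14, 3.14], [-1.21, 2.06], [-1.07, 1.41], [-3.16, 2.05], [-2.99, -0.16], [-3.1, 3.1]. Speed limits (rad/s): [2.79, 2.79, 3.14, 3.14, 3.14, 3.14].

## Interface

Orientations are given as a unit quaternion [x, y, z, w].
In Python, from bench import read_state, get_image, job_done gives the robot as it stands.
- The arm moves only by the shell command python3 -m jog 'ROWS'. ROWS is JSON, a list of rows, each a list of 3 entries, a list of its own where there are three numbers: the shift along the world's x, y, z scaled (see below), then the turn, a rotation vector about the world's x, y, z scaled (see below), then the gripper's target within -1 to 1 (shut at 1, half-way at 0, fully open at -1). In form: [[[x, y, z], [wx, wy, wz], claw], ...]. A call has 1 to 20 rows; each row is the pose to reach, as a shift and turn from the pose commanded when the call began; what a row does not reach only later rows make up. The controller multiplies each number of a shift by 10 cm and each number of a turn by 120 degrees. A row lasts 1/10 s, in which the tool goes at most 50 mm and 8.59 degrees, less where a joint would pass 70% of its speed; a pose out of reach is approached as far as the arm can. A call with a number of a shift or a turn outside -1 to 1 is refused whole. A call with a gripper value outside its range is refused whole. The fingers move at their own pace and stop on an object; the grip force is fixed at half the most. Time passes only in rows, so rows that repeat a pose let the fingers close. It gives the time, the measured TCP pose, the force, the opening and the grip force at its end, in the units of the state.
- read_state(): the state, without advancing time (a new reading comes with each control period).
- get_image(name): name is "scene" or "side" or "wrist"; returns a dict with "frame" (480x640x3 uint8, red, green, blue), "range_z" (480x640 float32, mm along the optical axis (not along the pixel's ray), 0 where there is no reading), "fx", "fy", "cx", "cy" (pixels), "R" (3x3) and "t" (3): a world point X has camera coordinates R X + t. Camera axes: x right, y down, z forward; pixel columns grow to the right and rows downward; lengths in mm; the calibration is good to about 2 mm. A picture is of the moment at which its call begins.
- job_done(): hands the job in; it is judged then, once.
The state is a dict: "clock": time; "joints": joint angles; "joint_vel": joint speeds; "joint_efforts": joint torques, N m; "position": TCP position; "ee_rot": TCP orientation; "contact_force": force on the tool from outside, world axes, zero at the start; "wrist_torque": the same for the moment, N m; "gripper_width": finger opening in mm; "grasp_force": force on a finger pad.
Only numpy, scipy, OpenCV 4.12 (cv2) and the standard library are available. Lean on these libraries where they do the work, as an engineer would, in place of code of your own. Each camera call takes 0.05 s, during which the arm holds its last target. There are 200 camera calls.

## Task

Rinse the brewer before opening: on the console, first switch the rocker on by pressing its raised end fully down, then push the long bar key fully in (it stays in), and last press the large round key fully down and keep it down: finish while still holding it. Leave the small round key and the square key alone, and do not lift, shift or knock over the leveller, cup, mug or anything else standing about.

Things in the scene. Friction and masses are not known exactly. Their poses are not given: they have to be found in the camera images.
- console: Aluminium console, fixed, 175 (x) x 260 (y) x 45 mm high; origin under its centre, on the counter; x points away from the robot, z up, turned up to 0.3 rad. On top six places, two rows (x = -45, +35 mm) of three (y = -78, 0, +78 mm): a rocker, four steel keys and a loose puck, in any arrangement. Rocker and keys sit on black plates 62 mm square, 4 mm thick, turned like the console.
- spout (a point): Mouth of the swan-neck tap behind the keys, 190 mm over the counter, at console x = 173 mm. The tap, a steel tube of 10 mm radius, rises at console x = 232 mm to 270 mm height. Under it a drip tray, console x = 93 to 243 mm, 170 mm wide, 20 mm high. All fixed to the console.
- power (a joint): Rocker angle, rad: 0 off (far end raised), 0.4 fully on (far end down). It starts between 0 and 0.05. A stiff hinge across the console: it needs about 3 N on the far end and stays where it is left.
- power_far_end (a point): Where to press the rocker, a flat steel paddle 50 mm long (console x) x 26 mm wide x 6 mm thick between two low black cheeks that end 10 mm from its pin, so clear of this point. The point lies on its top face 17 mm beyond the pin (console +x), near the raised far end, and moves with it: about 70 mm over the counter when off, 63 mm when fully on.
- rinse (a joint): Travel of the long bar key, m: 0 out, 0.006 fully in. No spring: it takes about 3 N to push and stays where it is left.
- rinse_top (a point): Centre of the top face of the long bar key, steel, 18 mm (console x) x 52 mm (console y), flat; 63 mm over the counter when out, 57 mm when in.
- flow (a joint): Travel of the large round key, m: 0 up, 0.006 fully down. A spring returns it; 5 N holds it fully down.
- flow_top (a point): Centre of the top face of the large round key, steel, 36 mm across, flat; 63 mm over the counter when up, 57 mm when down.
- flow_mod: Plate under the large round key, with the key; origin at the centre of its underside, 45 mm over the counter.
- drain (a joint): Travel of the small round key (18 mm across, sprung, 5 N at full travel), m: 0 up, 0.006 down. Not to be pressed.
- drain_top (a point): Centre of the top face of the small round key, steel, 18 mm across, 63 mm over the counter.
- batch (a joint): Travel of the square key (28 mm, stays where it is left), m: 0 out, 0.006 in. Not to be pressed.
- batch_top (a point): Centre of the top face of the square key, steel, 28 x 28 mm, 63 mm over the counter.
- leveller: Loose dark steel coffee leveller, a puck 54 mm across and 26 mm high, standing on one of the console's six places; origin at the centre of its underside.
- cup: Loose paper cup, 72 mm across the rim, 75 mm high, on the drip tray; origin under its centre.
- mug: Loose white mug, 76 mm across, 85 mm high, on the counter to the left (+y) of the console; origin under its centre, handle at its own +y.
- bowl: Loose wooden bowl, 100 mm across, 45 mm high, on the counter to the right of the console; origin under its centre.
- spoon: Loose spoon, 150 mm long along its own x, lying on the counter near the console's front left corner.
- jar: Loose amber jar, 64 mm across, 95 mm high, on the counter left of the drip tray; origin under its centre.
- tamper: Loose wooden tamper, 58 mm across, 84 mm high, on the counter right of the drip tray; origin under its centre.

How it is judged (in metres and radians):
On the way, in this order (a step that is already met when the one before it is completed fails the run):
1. the rocker is switched on (past 0.32 rad) (value of joint power above 0.32 rad), for 0.1 s.
2. the long bar key is pushed in (past 4.5 mm), the rocker on (value of joint rinse above 0.0045 m and value of joint power above 0.32 rad), for 0.1 s.
3. the large round key is pressed by the fingers (past 4.5 mm) (all of step 2 and value of joint flow above 0.0045 m), for 0.2 s.
At the end, for the whole second after the job is handed in: The rocker is on (past 0.32 of 0.4 rad), the long bar key is in (past 4.5 of 6 mm), and the fingers hold the large round key down (past 4.5 of 6 mm, with more than 1.5 N); the small round and square keys are out (within 2 mm) and all loose things are within 20 mm of where they stood (all of step 3 and value of joint each of drain, batch below 0.002 m and contact force between the fingers and flow_mod above 1.5 N and distance of each of leveller, cup, mug, bowl, spoon, jar, tamper from where it was at the start of the episode below 0.02 m); the arm keeps its last pose, push and grip.
It fails at once if the long bar key is pushed while the rocker is off (value of joint rinse above 0.0025 m and value of joint power below 0.3 rad).
It fails at once if the large round key is pressed before the bar key is in (value of joint flow above 0.0025 m and value of joint rinse below 0.004 m).
It fails at once if the small round key or the square key is pressed (value of joint any of drain, batch above 0.0025 m).
It fails at once if a loose thing is lifted, shifted or knocked over (distance of any of leveller, cup, mug, bowl, spoon, jar, tamper from where it was at the start of the episode above 0.02 m or angle between any of leveller, cup, mug, bowl, jar, tamper's own z axis and vertical above 0.5 rad).
It also fails if it takes over 42 s, if anything falls off the work surface, if the arm or the gripper's body presses on something with over 40 N, if the wrist force passes 120 N, or if a joint passes its speed limit or range.

## Working session

There is one attempt and no reset: what is moved stays moved. The work goes in short steps, Python scripts to look and compute and a shell command to move; the robot and the scene stay as the last step left them, time stands still between calls to the robot, and variables do not carry over. Pictures are saved under pics/ and viewed, at most 10 in all, crops included, and the job is handed in when it is done.

```bash
mkdir -p pics; python3 - <<'E'
from bench import *
import cv2,numpy as np
s=read_state();print(s)
for n in ["scene","side"]:
    g=get_image(n);cv2.imwrite(f"pics/{n}0.png",g["frame"][:,:,::-1]);np.savez(f"{n}0.npz",**g);print(n,g["R"],g["t"],g["fx"])
E
```

```text
{'clock': 0.0, 'joints': array([ 1.39055360e+00,  3.85541525e-01,  6.61079918e-03, -5.08897761e-04,
       -1.19403645e+00, -2.58605807e-01]), 'joint_vel': array([ 0.00075887,  0.00105766, -0.00120254,  0.00050459, -0.00015217,
        0.00108678]), 'joint_efforts': array([-3.52696516e-04, -3.92289984e+01,  1.88401884e+01,  4.18633282e+00,
       -4.67157253e-03, -1.46825101e-05]), 'position': array([265.28591905, 565.23767706, 230.22333496]), 'ee_rot': array([ 9.76001891e-01, -2.17759213e-01, -1.93801166e-04,  1.09385761e-03]), 'contact_force': array([-0.05334572, -1.30216111, -0.15877135]), 'wrist_torque': array([ 0.04124516,  0.02922823, -0.02590849]), 'grasp_force': 0.0, 'gripper_width': 85.38536013563859}
scene [[ 0.25037406  0.96814051  0.00409661]
 [ 0.82755175 -0.21181603 -0.5198962 ]
 [-0.50246485  0.13355868 -0.85421962]] [-201.97466849 -392.78653887 1175.82449064] 454.6426399251676
side [[ 0.9961045  -0.08628317  0.01819474]
 [-0.03538925 -0.58015002 -0.81374047]
 [ 0.08076779  0.80992664 -0.58094354]] [-564.31469307  162.68225898 1141.04437662] 532.2484575803755
```

View pics/scene0.png

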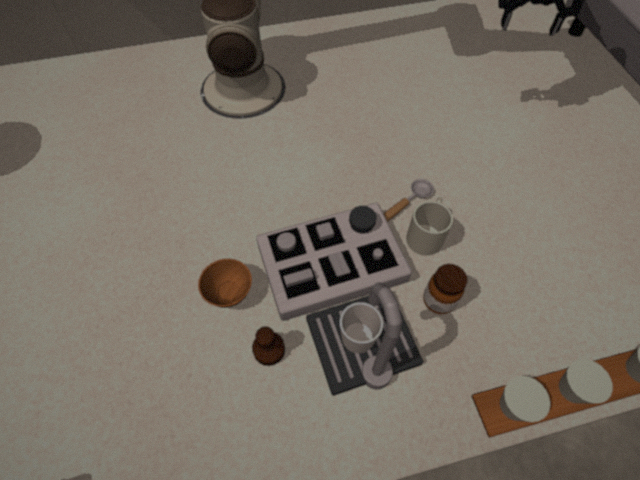

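View pics/side0.png

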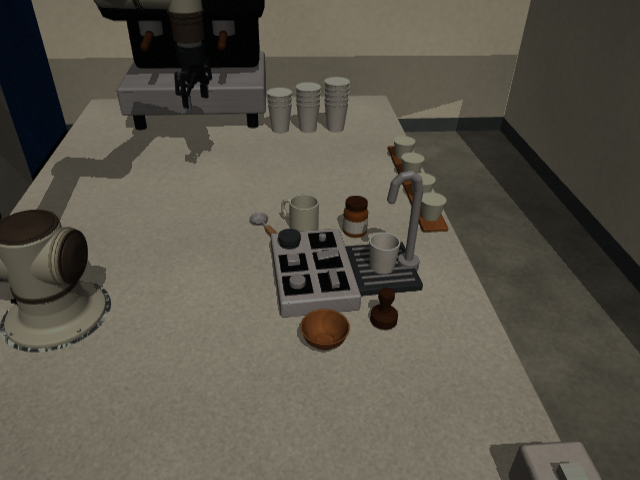

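```bash
cat > h.py <<'E'
import numpy as np,cv2
def deproj(g,u,v,z=None):
    R,t=g["R"],g["t"];ray=np.stack([(u-g["cx"])/g["fx"],(v-g["cy"])/g["fy"],np.ones_like(u,float)],-1)
    C=-R.T@t;d=ray@R
    if z is None: return C+d*g["range_z"][np.int32(v),np.int32(u)][...,None]
    return C+d*((z-C[2])/d[...,2])[...,None]
def proj(g,X):
    c=np.asarray(X)@g["R"].T+g["t"];return c[...,:2]/c[...,2:]*[g["fx"],g["fy"]]+[g["cx"],g["cy"]]
E
python3 - <<'E'
from h import *
ims=[]
for n,(x,y,w,h) in dict(scene=(245,190,190,130),side=(255,215,190,110)).items():
    g=dict(np.load(n+"0.npz"));f=g["frame"][:,:,::-1]
    v,u=np.mgrid[0:480,0:640];P=deproj(g,u,v)
    # console top: height ~45, light colour or plates
    m=(abs(P[...,2]-47)<7)&(P[...,0]>350)&(P[...,0]<800)&(abs(P[...,1])<400)
    k,lab,st,c=cv2.connectedComponentsWithStats(m.astype(np.uint8));i=1+st[1:,4].argmax();m=lab==i
    pts=P[m][:,:2].astype(np.float32);r=cv2.minAreaRect(pts);print(n,m.sum(),np.median(P[m][:,2]),r)
    ims.append(cv2.resize(f[y:y+h,x:x+w],(760,int(h*760/w)),interpolation=cv2.INTER_CUBIC)[:300 if 0 else 600])
    cv2.imwrite(f"pics/{n}_crop.png",ims[-1])
E
```

```text
scene 8761 45.828894067454144 ((554.0803833007812, 88.01555633544922), (175.1036376953125, 259.3848876953125), 4.25347900390625)
side 4115 44.11025189311317 ((553.1467895507812, 83.45155334472656), (173.1179656982422, 261.5039978027344), 4.0453572273254395)
```

View pics/scene_crop.png

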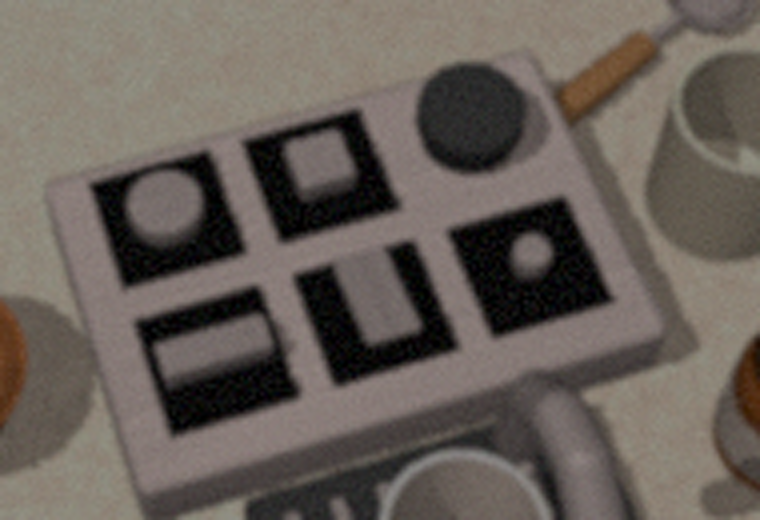

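The scene shows the large round key front right, crop pixel (165,205), with the square key front middle (320,165) and the leveller front left (470,118). Behind them are the bar far right (220,350), the rocker far middle (375,300) and the small round key far left (530,255). Both cameras agree on the console pose: about (553.6, 86), yaw 0.0725.

```bash

python3 -m jog '[[[0.69,-0.95,0],[0,0,0.244],1],[[0.69,-0.95,0],[0,0,0.244],1],[[0.69,-0.95,0],[0,0,0.244],1],[[0.69,-0.95,0],[0,0,0.244],1],[[0.69,-0.95,0],[0,0,0.244],1]]'
for i in 1 2 3; do python3 -m jog '[[[0.69,-0.95,0],[0,0,0],1],[[0.69,-0.95,0],[0,0,0],1],[[0.69,-0.95,0],[0,0,0],1],[[0.69,-0.95,0],[0,0,0],1]]'; done
python3 -m jog '[[[0.69,-0.95,-0.5],[0,0,0],1],[[0.69,-0.95,-1],[0,0,0],1],[[0.69,-0.95,-1],[0,0,0],1],[[0.69,-0.95,-1],[0,0,0],1],[[0.69,-0.95,-1],[0,0,0],1],[[0.69,-0.95,-1],[0,0,0],1]]'
python3 - <<'E'
from h import *
from bench import *
s=read_state();print(s["position"],s["ee_rot"],s["contact_force"],s["gripper_width"])
out=[]
for n,(x,y,w,h) in dict(scene=(245,190,190,130),side=(255,185,190,130)).items():
    g=get_image(n);np.savez(n+"1.npz",**g);f=g["frame"][:,:,::-1].copy()
    o=cv2.resize(f[y:y+h,x:x+w],(400,274),interpolation=cv2.INTER_CUBIC)
    a=np.array([.9974,.0723]);b=np.array([-.0723,.9974]);c=np.array([553.6,86])
    for p,z in [((52,0),70),((35,-78),63),((-45,-78),63),((-45,0),63),((35,78),63)]:
        q=(proj(g,[*(c+p[0]*a+p[1]*b),z])-[x,y])*400/w;cv2.circle(o,tuple(np.int32(q)),2,(0,0,255),-1)
    q=(proj(g,s["position"])-[x,y])*400/w;cv2.circle(o,tuple(np.int32(q)),2,(0,255,0),-1)
    out.append(o)
g=get_image("wrist");out=[np.hstack(out)]
cv2.imwrite("pics/c1.png",out[0]);cv2.imwrite("pics/w1.png",g["frame"][:,:,::-1])
E
```

```text
clock: 0.6
position: [334.9, 470.0, 231.1]
ee_rot: [0.999, 0.035, -0.0, 0.0]
contact_force: [-0.3, 0.3, -0.1]
gripper_width: 12.4
grasp_force: 0.0
clock: 1.0
position: [404.3, 374.3, 231.1]
ee_rot: [0.999, 0.034, -0.0, 0.0]
contact_force: [-0.8, 0.6, -0.3]
gripper_width: 0.2
grasp_force: 0.0
clock: 1.4
position: [473.2, 280.2, 231.0]
ee_rot: [0.999, 0.035, -0.0, 0.0]
contact_force: [0.3, 1.6, 0.2]
gripper_width: 0.2
grasp_force: 0.0
clock: 1.8
position: [542.2, 185.7, 230.7]
ee_rot: [0.999, 0.035, -0.0, 0.0]
contact_force: [0.6, 0.9, 0.1]
gripper_width: -0.0
grasp_force: 0.0
clock: 2.4
position: [611.0, 92.8, 132.6]
ee_rot: [0.999, 0.037, 0.001, -0.0]
contact_force: [0.8, -0.0, 0.6]
gripper_width: -0.2
grasp_force: 0.0
[610.98258018  92.8240157  132.62415183] [ 9.99307533e-01  3.71897506e-02  1.14684012e-03 -2.47598676e-04] [ 0.75470191 -0.02683084  0.59718252] -0.18886162516546148
```

View pics/c1.png

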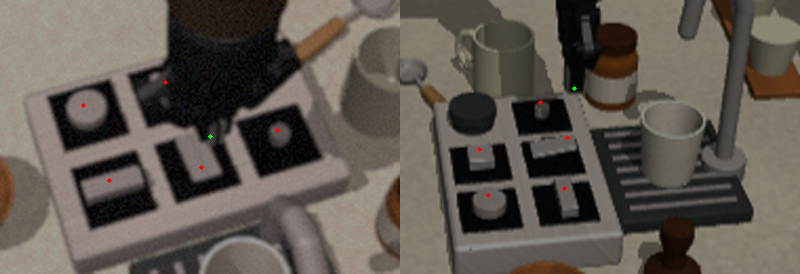

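View pics/w1.png

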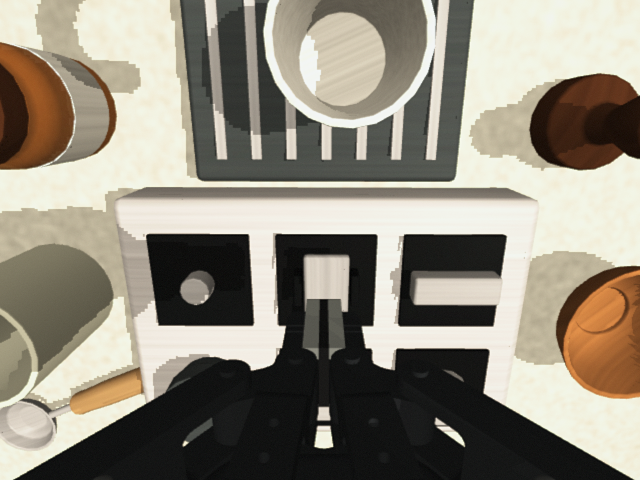

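The markers line up with the keys in both views. In the wrist view the fingertips (322,305) sit over the rocker's far half. Now I press it down.

```bash

python3 -m jog '[[[0,0,-0.3],[0,0,0],1],[[0,0,-0.5],[0,0,0],1],[[0,0,-0.55],[0,0,0],1],[[0,0,-0.58],[0,0,0],1],[[0,0,-0.6],[0,0,0],1],[[0,0,-0.62],[0,0,0],1],[[0,0,-0.64],[0,0,0],1],[[0,0,-0.66],[0,0,0],1],[[0,0,-0.66],[0,0,0],1],[[0,0,-0.66],[0,0,0],1]]'
python3 -m jog '[[[0,0,-0.01],[0,0,0],1],[[0,0,-0.02],[0,0,0],1],[[0,0,-0.03],[0,0,0],1],[[0,0,-0.04],[0,0,0],1],[[0,0,-0.04],[0,0,0],1],[[0,0,-0.04],[0,0,0],1]]'
```

```text
clock: 3.55
position: [611.8, 91.2, 66.2]
ee_rot: [0.999, 0.036, 0.002, -0.0]
contact_force: [2.1, 0.7, 3.1]
gripper_width: 0.2
grasp_force: 1.5
clock: 4.15
position: [612.1, 91.2, 62.9]
ee_rot: [0.999, 0.037, 0.002, -0.0]
contact_force: [3.2, 0.6, 9.0]
gripper_width: -0.0
grasp_force: 4.6
```

```bash

python3 -m jog '[[[0,0,-0.02],[0,0,0],1],[[0,0,-0.03],[0,0,0],1],[[0,0,-0.04],[0,0,0],1],[[0,0,-0.04],[0,0,0],1],[[0,0,-0.04],[0,0,0],1]]'
python3 -m jog '[[[0,0,0.3],[0,0,0],1],[[0,0,0.7],[0,0,0],1],[[0,0,0.7],[0,0,0],1],[[-0.16,-0.79,0.7],[0,0,0],1],[[-0.16,-0.79,0.7],[0,0,0],1],[[-0.16,-0.79,0.7],[0,0,0],1],[[-0.16,-0.79,0.7],[0,0,0],1],[[-0.16,-0.79,0.7],[0,0,0],1]]'
python3 - <<'E'
from h import *
from bench import *
g=get_image("wrist");cv2.imwrite("pics/w2.png",g["frame"][:,:,::-1])
v,u=np.mgrid[0:480,0:640]
for n in ["wrist","side"]:
    g=get_image(n);P=deproj(g,u,v)
    d=(P[...,:2]-[553.6,86])@np.array([[.9974,-.0723],[.0723,.9974]])
    for x in range(14,60,5):
        m=(abs(d[...,0]-x)<2.5)&(abs(d[...,1])<9)&(P[...,2]>50)&(P[...,2]<90);print(n,x,m.sum(),np.median(P[m][:,2]) if m.any() else 0)
E
```

```text
clock: 4.65
position: [612.2, 91.2, 62.4]
ee_rot: [0.999, 0.037, 0.002, 0.0]
contact_force: [-3.0, 1.0, 24.4]
gripper_width: 0.3
grasp_force: 11.7
clock: 5.45
position: [593.7, 12.1, 126.3]
ee_rot: [0.999, 0.036, -0.001, 0.0]
contact_force: [0.6, 0.7, -0.7]
gripper_width: 0.2
grasp_force: 0.0
wrist 14 200 71.40031469653593
wrist 19 322 71.00249067839657
wrist 24 305 69.99893052077624
wrist 29 318 68.88542444226147
wrist 34 313 67.94432404147835
wrist 39 321 66.97634411437556
wrist 44 313 65.8360907322255
wrist 49 307 64.91800071417944
wrist 54 325 63.861641810486134
wrist 59 431 62.437542857286815
side 14 9 68.06484089821845
side 19 12 66.01106696134633
side 24 11 65.91375652546708
side 29 11 64.85312023019947
side 34 9 64.1642137942606
side 39 8 62.53906533830684
side 44 2 59.85641600016078
side 49 4 60.38278271499996
side 54 2 59.99497369097929
side 59 1 58.14552010289822
```

View pics/w2.png

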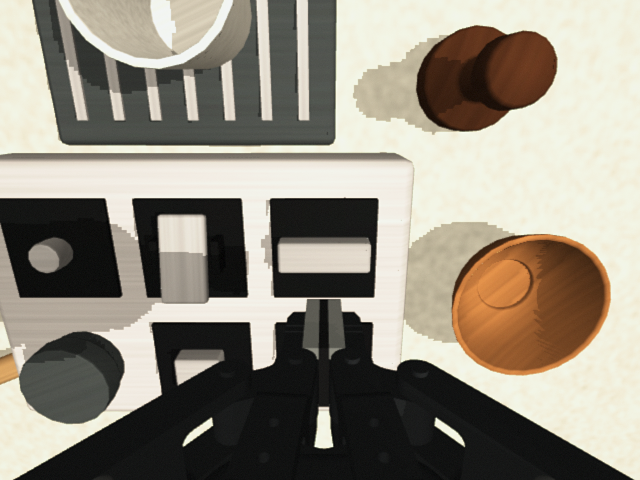

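The rocker's top face now slopes -0.2, so it is fully on. The tool stands over the bar, which is at (324,255) in the wrist view. Next I push it in.

```bash

python3 -m jog '[[[0,0,-0.3],[0,0,0],1],[[0,0,-0.5],[0,0,0],1],[[0,0,-0.58],[0,0,0],1],[[0,0,-0.62],[0,0,0],1],[[0,0,-0.64],[0,0,0],1],[[0,0,-0.66],[0,0,0],1],[[0,0,-0.68],[0,0,0],1],[[0,0,-0.7],[0,0,0],1],[[0,0,-0.7],[0,0,0],1],[[0,0,-0.7],[0,0,0],1]]'
python3 -m jog '[[[0,0,-0.02],[0,0,0],1],[[0,0,-0.04],[0,0,0],1],[[0,0,-0.04],[0,0,0],1],[[0,0,-0.04],[0,0,0],1]]'
```

```text
clock: 6.6
position: [595.2, 12.1, 57.8]
ee_rot: [0.999, 0.036, 0.001, -0.0]
contact_force: [0.1, 1.6, 2.4]
gripper_width: 0.2
grasp_force: 1.4
clock: 7.0
position: [595.3, 12.0, 56.9]
ee_rot: [0.999, 0.037, 0.001, 0.0]
contact_force: [-5.9, 2.8, 18.9]
gripper_width: -0.3
grasp_force: 9.6
```

The bar hit its stop at z = 57. Now I lift off and move over the large round key.

```bash

python3 -m jog '[[[0,0,0.3],[0,0,0],1],[[0,0,0.6],[0,0,0],1],[[0,0,0.6],[0,0,0],1],[[-0.8,-0.07,0.6],[0,0,0],1],[[-0.8,-0.07,0.6],[0,0,0],1],[[-0.8,-0.07,0.6],[0,0,0],1],[[-0.8,-0.07,0.6],[0,0,0],1],[[-0.8,-0.07,0.6],[0,0,0],1]]'
python3 - <<'E'
from h import *
from bench import *
v,u=np.mgrid[0:480,0:640]
M=np.array([[.9974,-.0723],[.0723,.9974]])
g=get_image("wrist");P=deproj(g,u,v);d=(P[...,:2]-[553.6,86])@M
for p in [(35,-78),(35,78),(12,-78),(12,78)]:
    m=(np.abs(d-p).max(-1)<5);print(p,m.sum(),np.median(P[m][:,2]) if m.any() else 0)
for n in ["side","scene"]:
    g=get_image(n);P=deproj(g,u,v);d=(P[...,:2]-[553.6,86])@M
    m=(np.abs(d-[-45,-78]).max(-1)<30)&(P[...,2]>57)&(P[...,2]<68);print(n,m.sum(),(d[m].min(0)+d[m].max(0))/2,d[m].min(0),d[m].max(0))
    cv2.imwrite(f"pics/f_{n}.png",cv2.resize(g["frame"][170:330,240:440,::-1],(700,560)))
E
```

```text
clock: 7.8
position: [515.3, 4.8, 113.1]
ee_rot: [0.999, 0.036, 0.0, 0.0]
contact_force: [-0.3, 0.4, -0.4]
gripper_width: -0.0
grasp_force: 0.0
(35, -78) 1607 256.93588142364524
(35, 78) 123 58.081748692280854
(12, -78) 377 50.189564668777166
(12, 78) 373 50.35802875533989
side 149 [-44.82587012 -81.00622155] [-62.51149955 -99.40172578] [-27.14024068 -62.61071732]
scene 255 [-44.04003722 -75.84231811] [-61.27997255 -93.34307917] [-26.80010188 -58.34155705]
```

View pics/f_side.png

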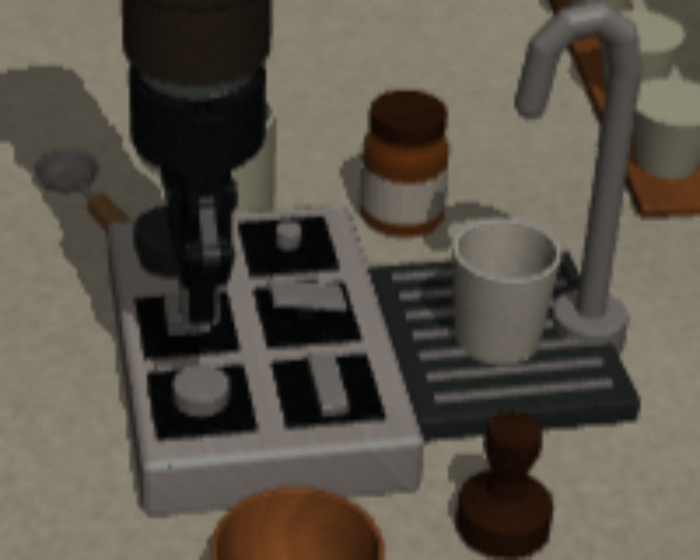

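The key's measured centre is within about 1 mm of the target, and the tool stands directly above it. The side view shows everything undisturbed. Pressing and holding.

```bash

python3 -m jog '[[[0,0,-0.3],[0,0,0],1],[[0,0,-0.44],[0,0,0],1],[[0,0,-0.48],[0,0,0],1],[[0,0,-0.5],[0,0,0],1],[[0,0,-0.52],[0,0,0],1],[[0,0,-0.54],[0,0,0],1],[[0,0,-0.56],[0,0,0],1],[[0,0,-0.58],[0,0,0],1],[[0,0,-0.6],[0,0,0],1],[[0,0,-0.6],[0,0,0],1],[[0,0,-0.6],[0,0,0],1],[[0,0,-0.6],[0,0,0],1],[[0,0,-0.6],[0,0,0],1]]'
```

```text
clock: 9.25
position: [515.2, 4.9, 56.4]
ee_rot: [0.999, 0.037, 0.001, 0.0]
contact_force: [-7.2, 0.7, 19.3]
gripper_width: -0.2
grasp_force: 9.8
```

```bash
python3 -m jog '[[[0,0,0],[0,0,0],1],[[0,0,0],[0,0,0],1],[[0,0,0],[0,0,0],1]]'; python3 -c "
from bench import *
print(job_done())"
```

```text
clock: 9.55
position: [515.2, 4.9, 56.4]
ee_rot: [0.999, 0.037, 0.001, 0.0]
contact_force: [-5.1, 1.1, 19.3]
gripper_width: 0.3
grasp_force: 9.8
the job is handed in; nothing more can be done
None
```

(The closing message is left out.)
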